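Fit the polishing arbor's key into the pulley hub and hold it home

ROBOT

A 6-joint arm with a two-finger parallel gripper is mounted at the origin on the work surface. World frame = base frame: x ahead of the robot, y to its left, z up, the work surface at z = 0. Lengths are in mm, angles in rad, forces in N, time in s.
With the tool pointing down it reaches from about 300 to 775 mm from the base axis. Payload 14.6 kg.
Tool frame: the origin (TCP) lies at the very end of the fingers, on their centre line; the grasp point (between the pads) lies 19 mm behind it; z points along the fingers, y is the line along which they close (so a half turn about z gives the same grasp; the last joint's range is limited). The gripper opens to 94 mm and grips with 3 to 60 N. Pads are 16 mm wide; open, the fingers measure 119 mm over their backs; the gripper's body (75 mm by 177 mm) begins 78 mm behind the grasp point.
Start: joints at [-1.359, 0.3, 1.521, -0, 1.321, -0.067], TCP at [151.354, -528.754, 205.446] pointing down, gripper open.
Joint ranges: [-3.03, 3.03], [-0.79, 2.21], [0.23, 2.52], [-1.04, 4.18], [0, 3.07], [-2.55, 2.55]. Speed limits (rad/s): [2.22, 2.22, 2.57, 3.14, 3.14, 3.14].

INTERFACE

Orientations are given as [roll, pitch, yaw] about the fixed x, y, z axes, in that order (R = Rz(yaw) Ry(pitch) Rx(roll)).
In Python, from cell import manip, eyes, ticket gives the robot as it stands. The module is installed in compiled form; this text tells all that it offers.
- The arm moves only by the tool arm_command, never from a script. Its argument "plan" is a list of rows, each a list of 5 numbers: the opening, from -1 (shut) to 1 (fully open), then the shift along the tool's x, y, z in m, then the turn about the tool's z in rad. In form: [[jaw, dx, dy, dz, roll], ...]. A call has 1 to 20 rows; each row shifts and turns the commanded pose from where the row before left it, along the tool's axes as they then stand; what a row does not reach is not made up. A row lasts 1/8 s, in which the tool goes at most 62.5 mm and 10.7 degrees, less where a joint would pass 70% of its speed; a pose out of reach is approached as far as the arm can. A call is refused whole if a number of a shift passes 0.0625 or a number of a turn 0.188, either way. A call with a gripper value outside its range is refused whole. The fingers move at their own pace and stop on an object; "newtons" is the grip in N (left out, the last holds). Time passes only in rows, so rows that do not move let the fingers close. It gives the time, the measured TCP pose, the force, the opening and the grip force at its end, in the units of the state.
- manip.read_state(): the state, without advancing time (a new reading comes with each control period).
- eyes.camera(name): name is "scene" or "top" or "wrist"; returns a dict with "img" (480x640x3 uint8, blue, green, red), "z_map" (480x640 float32, mm along the optical axis (not along the pixel's ray), 0 where there is no reading), "fx", "fy", "cx", "cy" (pixels), "eye" and "orientation" of the camera in the world. Camera axes: x right, y down, z forward; pixel columns grow to the right and rows downward; lengths in mm; the calibration is good to about 2 mm. A picture is of the moment at which its call begins.
- ticket.sign_off(): hands the job in; it is judged then, once.
The state is a dict: "clock": time; "joints": joint angles; "qd": joint speeds; "effort": joint torques, N m; "eef_pos": TCP position; "eef_rot": TCP orientation; "wrist_force": force on the tool from outside, world axes, zero at the start; "moment": the same for the moment, N m; "finger_gap": finger opening in mm; "finger_force": force on a finger pad.
Only numpy, scipy, OpenCV 4.12 (cv2) and the standard library are available. Lean on these libraries where they do the work, as an engineer would, in place of code of your own. Each camera call takes 0.05 s, during which the arm holds its last target. There are 200 camera calls.

TASK

Lift the keyed steel arbor out of its wooden stand, put its nose into the bore of the pulley on the bearing block, turn it until its key slips into the keyway, and keep pushing against the spring in the bore until the arbor's collar sits flush on the hub. Finish while still gripping the arbor and pressing it fully home: do not let go, because the spring pushes it out again. Leave the discs, block, scoop and burnisher lying where they are.

Things in the scene. Friction and masses are not known exactly. Their poses are not given: they have to be found in the camera images.
- arbor: Loose upright steel arbor, 96 mm tall, 0.24 to 0.38 kg. Origin: centre of the tip (lower end), z up. Round shaft, diameter 20 mm, 0 to 46 mm above the tip (first 4 mm taper from diameter 14 mm); one key on its -x side; collar, diameter 44 mm, 46 to 52 mm; square head above. It starts hanging in the stand by its collar, tip 14 mm above the bench, key within 0.9 rad of world -x.
- arbor_head (a point): Centre of the arbor's square head, the place to grip from above: 26 x 26 mm, faces square to the arbor's x and y, from 52 to 96 mm above the tip; this point is 74 mm above the tip. Axes as the arbor's. A short dark line scribed on the head's top points to the key side (-x).
- arbor_key (a point): Lower outer edge of the arbor's key, 16 mm from its axis (on -x) and 16 mm above the tip. The key is a straight rib 8 mm wide from 16 to 44 mm above the tip; the 16 mm below it are plain round shaft. Axes as the arbor's.
- stand: Fixed wooden block 90 x 90 x 60 mm with one vertical through hole of diameter 37 mm in its middle, in which the arbor hangs loosely. Origin: centre of its underside, z up.
- bearing_block: Fixed grey block 90 x 90 x 28 mm carrying a belt pulley, diameter 76 mm up to z 68 mm, with a steel hub of diameter 54 mm up to z 76 mm, bore upward. Origin: centre of its underside, z up. The keyway notch in the hub, seen from above, lies anywhere within 0.6 rad either side of the block's -x direction; the block's pose does not tell where. A brake holds the pulley (slips above 0.4 N m).
- bore_mouth (a point): On the bore's axis at the hub's top face, 76 mm above the bench; axes as the block's. Bore diameter 22.4 mm; one keyway 11 mm wide reaching 17.5 mm from the axis, through the whole hub. Turned wrong, the arbor stops with its key on this face, tip 16 mm down; the key enters within about 0.1 rad of the notch.
- bore_home (a point): Where the arbor's tip is when home: on the bore's axis, 46 mm below the hub face, collar on the face. A brass spring plunger (diameter 18 mm) in the bore, its top 24 mm below the face, pushes up with 1.5 N at first touch, rising 0.3 N per mm to 8 N at home. The bench side of the bore is closed.
- pewter_block: Bystander: loose pewter polishing block 80 x 50 x 30 mm. Origin: centre of its underside.
- scoop: Bystander: loose brown horn scoop, bowl 70 x 45 x 22 mm, handle reaching 116 mm to its -x. Origin: centre of the bowl's underside.
- burnisher: Bystander: loose boxwood burnisher, a bar 150 x 18 x 12 mm with a tip reaching 110 mm to +x. Origin: middle of the bar's underside.
- disc0: Bystander: loose cream bone button disc, diameter 32 mm, 6 mm thick, between the stand and the bearing block. Origin: centre of its underside.
- disc1: Bystander: loose cream bone button disc, diameter 32 mm, 6 mm thick, beyond the task's things, to the left. Origin: centre of its underside.
- disc2: Bystander: loose cream bone button disc, diameter 32 mm, 6 mm thick, beyond the task's things, in the middle. Origin: centre of its underside.
- disc3: Bystander: loose cream bone button disc, diameter 32 mm, 6 mm thick, beyond the task's things, to the right. Origin: centre of its underside.
There are look-alikes about, which are no part of the job. What is shaped like the arbor but purple or yellow is not meant.

How it is judged:
By the outcome, as a careful person would: the job done as asked, in the order asked, and still so for the second after the job is handed in, while the arm keeps its last pose, push and grip.
It also fails if it takes over 54 s, if anything falls off the work surface, if the arm or the gripper's body presses on something with over 40 N, if the wrist force passes 120 N, or if a joint passes its speed limit or range.

## Working session

There is one attempt and no reset: what is moved stays moved. The work goes in short steps, Python scripts to look and compute and a tool call to move; the robot and the scene stay as the last step left them, time stands still between calls to the robot, and variables do not carry over. Pictures are saved under pics/ and viewed, at most 10 in all, crops included, and the job is handed in when it is done.

Besides the shell and the picture viewer there is one more tool, called after "Request:" as name(argument=value, ...) on one line, values as JSON. arm_command: Moves the arm, as the interface text tells. Its arguments: {"type":"object","properties":{"plan":{"type":"array"},"newtons":{"type":"number"}},"required":["plan"]}

```bash
mkdir -p pics; cat >h.py <<'E'
import numpy as np,cv2
from scipy.spatial.transform import Rotation as R
from cell import manip,eyes,ticket
def rot(o):
    o=np.array(o,float)
    return o if o.shape==(3,3) else (R.from_euler('xyz',o).as_matrix() if o.size==3 else R.from_quat(o).as_matrix())
def ray(c,u,v,z):
    d=rot(c['orientation'])@np.array([(u-c['cx'])/c['fx'],(v-c['cy'])/c['fy'],1])
    e=np.array(c['eye']); return e+d*(z-e[2])/d[2]
def proj(c,p):
    q=rot(c['orientation']).T@(np.array(p,float)-c['eye']); return q[0]/q[2]*c['fx']+c['cx'],q[1]/q[2]*c['fy']+c['cy']
def pts(c):
    v,u=np.mgrid[:480,:640]; z=c['z_map']
    P=np.stack([(u-c['cx'])/c['fx']*z,(v-c['cy'])/c['fy']*z,z],-1)
    return P@rot(c['orientation']).T+np.array(c['eye'])
E
python3 - <<'E'
from h import *
a=eyes.camera('scene');b=eyes.camera('top')
cv2.imwrite('pics/scene.png',a['img']);cv2.imwrite('pics/top.png',b['img'])
for c in(a,b):print({k:c[k] for k in c if k not in('img','z_map')})
print(manip.read_state())
E
```

```text
{'fx': 479.7783676598607, 'fy': 479.7783676598607, 'cx': 308.82451511655677, 'cy': 235.80469782992958, 'eye': array([1226.6544934 ,  258.04799825,  529.69537815]), 'orientation': array([-2.11967401e+00,  5.74838828e-04,  1.94210737e+00])}
{'fx': 509.07633002517275, 'fy': 509.07633002517275, 'cx': 314.59452389178927, 'cy': 235.4388163853694, 'eye': array([ 401.0208242 ,    4.2641363 , 1169.73022028]), 'orientation': array([-3.02692435,  0.01020915, -1.56038692])}
{'clock': 0.1, 'joints': array([-1.35856667e+00,  3.00390648e-01,  1.52149670e+00,  3.08548691e-05,
        1.32071100e+00, -6.66265168e-02]), 'qd': array([-7.85328318e-04,  4.78937573e-04,  1.73866699e-05, -4.49001262e-04,
       -3.87264906e-04,  1.07589114e-03]), 'effort': array([ 1.75660211e-03, -5.32641506e+01, -3.53285623e+01,  7.09802750e-02,
        2.34495598e-02, -7.25032783e-05]), 'eef_pos': array([ 151.3335518 , -528.5324142 ,  204.96615712]), 'eef_rot': array([-3.14059117e+00, -9.67777071e-05,  2.78848472e-01]), 'wrist_force': array([-0.86798266, -0.69008303, -1.01528966]), 'moment': array([ 0.02377096, -0.00968484, -0.01958306]), 'finger_force': 0.0, 'finger_gap': 94.26623071084141}
```

View pics/top.png

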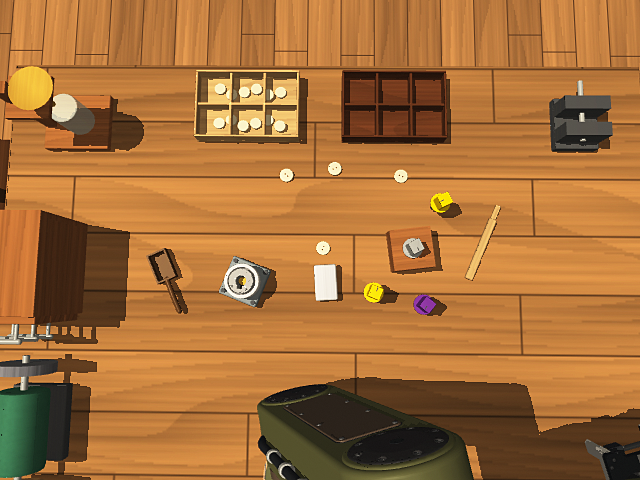

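View pics/scene.png

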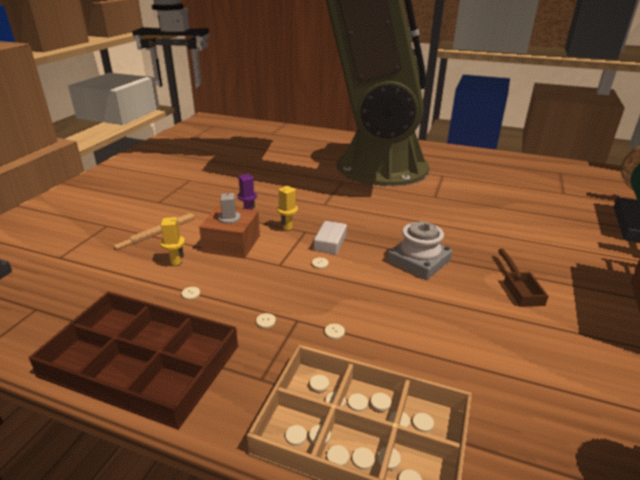

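Top view: candidates shaped like the arbor are steel in the stand (413,248), yellow (442,203), yellow (374,293) and purple (424,305). I choose the steel one, hanging in the wooden stand. The bearing block with its pulley is at (245,281).

```bash
python3 - <<'E'
from h import *
b=eyes.camera('top');P=pts(b);z=P[...,2]
cr=lambda u,v,r:cv2.resize(b['img'][v-r:v+r,u-r:u+r],(380,380),interpolation=cv2.INTER_CUBIC)
cv2.imwrite('pics/crop.png',np.hstack([cr(413,248,32),cr(245,281,32)]))
def reg(n,u,v,r,lo,hi):
    m=np.zeros(z.shape,bool);m[v-r:v+r,u-r:u+r]=1;m&=(z>lo)&(z<hi)
    p=P[m];
    c=max(cv2.findContours(m.astype(np.uint8),0,1)[0],key=len)
    h=np.median(p[:,2]); w=np.array([ray(b,*q[0],h)[:2] for q in c]).astype(np.float32)
    print(n,m.sum(),h,cv2.minAreaRect(w),cv2.minEnclosingCircle(w))
reg('head',413,248,25,100,120)
reg('stand',413,248,40,52,63)
reg('hub',245,281,35,70,82)
reg('base',245,281,40,22,33)
for n,q in dict(pewter=(327,283)).items(): print(n,P[q[1],q[0]])
E
```

```text
head 165 110.96854593602075 ((502.644775390625, -194.21722412109375), (25.036216735839844, 28.1016902923584), 27.027833938598633) ((502.5342712402344, -194.6273193359375), 17.650634765625)
stand 1150 60.73256159953189 ((503.08990478515625, -194.98577880859375), (90.27093505859375, 91.60244750976562), 6.910599231719971) ((503.1746520996094, -195.73452758789062), 63.11249542236328)
hub 468 75.58200750015226 ((429.30194091796875, 174.66912841796875), (51.31232833862305, 53.77334213256836), 0.5672142505645752) ((430.10284423828125, 175.2071533203125), 28.493337631225586)
base 569 28.325762487890188 ((428.2264404296875, 174.04248046875), (90.0894775390625, 89.57341003417969), 68.56248474121094) ((428.2930908203125, 173.94200134277344), 60.847251892089844)
pewter [425.66082575 -11.47213053  31.96767548]
```

View pics/crop.png

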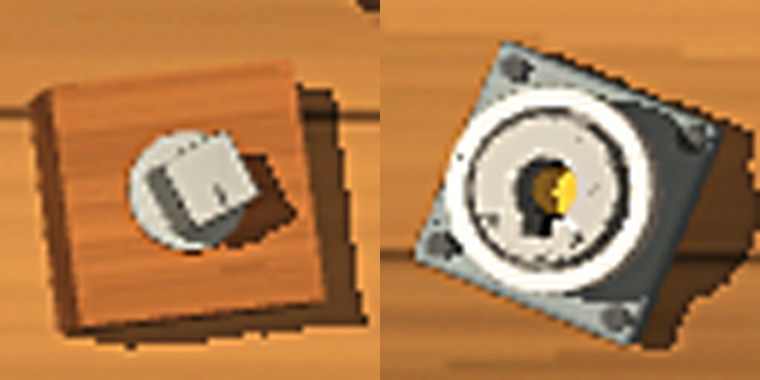

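Crops: left shows the steel head (plain grey, scribed line near its lower right edge at about (222,190)), so arbor yaw ≈ +0.45. Right shows the hub bore with the keyway pointing nearly straight down the image, slightly left (537,225). The sizes and heights agree with those given. I move above the stand at a safe height.

Request:
arm_command(plan=[[0.4,0.02,-0.01,0,0],[0.4,0.036,-0.019,0,0],[0.4,0.036,-0.019,0,0],[0.4,0.036,-0.019,0,0],[0.4,0.036,-0.019,0,0],[0.4,0.036,-0.019,0,0],[0.4,0.036,-0.019,0,0],[0.4,0.036,-0.019,0,0],[0.4,0.036,-0.019,0,0],[0.4,0.036,-0.019,0,0],[0.4,0.036,-0.019,0,0],[0.4,0.036,-0.019,0,0],[0.4,0.014,-0.005,0,0],[0.4,0,0,0,0],[0.4,0,0,0,0]])

```text
clock: 2.02
eef_pos: [502.4, -195.7, 205.4]
eef_rot: [-3.142, 0.0, 0.278]
wrist_force: [-0.2, -0.4, 1.3]
finger_gap: 65.9
finger_force: 0.0
```

```bash
python3 - <<'E'
from h import *
w=eyes.camera('wrist');s=manip.read_state()
print(s['eef_pos'],s['eef_rot'],s['joints'],s['finger_gap'],w['eye'],w['orientation'],w['fx'],s['wrist_force'])
print(proj(w,[502.6,-194.4,110]),proj(w,[430,175,76]))
cv2.imwrite('pics/w1.png',w['img'])
E
```

```text
[ 502.42302486 -195.79081726  205.5266678 ] [3.14150509e+00 7.84886382e-05 2.77652244e-01] [-4.39458060e-01  2.75856126e-01  1.55169866e+00 -1.21567819e-04
  1.31403948e+00  8.53716891e-01] 65.75977241369725 [ 575.12163018 -173.52585094  385.58372987] [ 2.87511548e+00 -1.37547378e-06 -1.29327772e+00] 381.7621586324496 [ 0.66070018 -0.16381317 -0.58162765]
(np.float64(320.8233280375318), np.float64(243.38095564786664)) (np.float64(-140.80548165333227), np.float64(195.08894065048653))
```

View pics/w1.png

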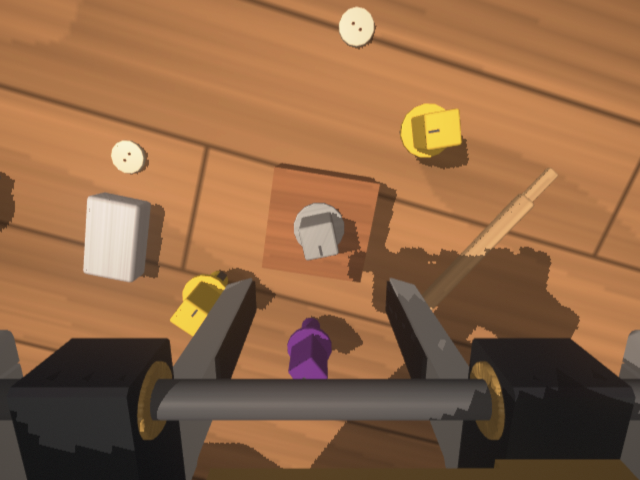

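Wrist view: the steel arbor head is at (320,240) in the stand, with the scribed line at (320,250) pointing down the image. The yellow (431,130), yellow (195,305) and purple (310,350) ones are decoys.

```bash
python3 - <<'E'
from h import *
w=eyes.camera('wrist');P=pts(w);z=P[...,2]
m=np.zeros(z.shape,bool);m[195:280,280:360]=1;h=m&(z>104)&(z<118)
c=max(cv2.findContours(h.astype(np.uint8),0,1)[0],key=len)
q=np.array([ray(w,*k[0],110)[:2] for k in c]).astype(np.float32)
r=cv2.minAreaRect(q);print(np.median(z[h]),r)
g=cv2.cvtColor(w['img'],6); hh=cv2.erode(h.astype(np.uint8),np.ones((5,5)))>0
d=hh&(g<np.median(g[hh])-35)
v,u=np.nonzero(d);print(len(u),u,v)
L=np.array([ray(w,a,b,110)[:2] for a,b in zip(u,v)]);k=L.mean(0)-r[0]
print(L.mean(0),k,'yaw',np.arctan2(-k[1],-k[0]))
E
```

```text
110.95840562337247 ((504.1935729980469, -191.88265991210938), (26.89059066772461, 25.925628662109375), 27.70831871032715)
27 [319 320 319 320 319 320 319 320 321 319 320 321 319 320 321 319 320 321
 322 320 321 322 320 321 322 320 321] [246 246 247 247 248 248 249 249 249 250 250 250 251 251 251 252 252 252
 252 253 253 253 254 254 254 255 255]
[ 496.91014104 -195.69338669] [-7.28343196 -3.81072678] yaw 0.4820386757468466
```

Request:
arm_command(plan=[[0.4,0.002,-0.02,0,0],[0.4,0.003,-0.039,0,0],[0.4,0.003,-0.039,0,0],[0.4,0.003,-0.039,0,0],[0.4,0.003,-0.039,0,0],[0.4,0.003,-0.039,0,0],[0.4,0.003,-0.039,0,0],[0.4,0.003,-0.039,0,0],[0.4,0.003,-0.039,0,0],[0.4,0.003,-0.039,0,0],[0.4,0,-0.006,0,0],[0.4,0,0,0,0],[0.4,0,0,0,0]])

```text
clock: 3.75
eef_pos: [427.3, 174.6, 205.5]
eef_rot: [3.141, -0.0, 0.278]
wrist_force: [-0.0, 0.6, -0.5]
finger_gap: 65.7
finger_force: 0.0
```

```bash
python3 - <<'E'
from h import *
w=eyes.camera('wrist');P=pts(w);z=P[...,2]
print(proj(w,[430,175,76]),manip.read_state()['eef_pos'])
u,v=map(int,proj(w,[430,175,76]));r=50
cv2.imwrite('pics/w2.png',cv2.resize(w['img'][v-r:v+r,u-r:u+r],(600,600),interpolation=cv2.INTER_CUBIC))
m=np.zeros(z.shape,bool);m[v-r:v+r,u-r:u+r]=1;h=(m&(z>71)&(z<82)).astype(np.uint8)
cs,hi=cv2.findContours(h,cv2.RETR_CCOMP,cv2.CHAIN_APPROX_NONE)
for c,k in zip(cs,hi[0]):
    if len(c)<20: continue
    q=np.array([ray(w,*a[0],76)[:2] for a in c]).astype(np.float32)
    print(len(c),k[3],cv2.fitEllipse(q),cv2.minEnclosingCircle(q),q.mean(0))
print(np.median(z[h>0]))
np.savez('w2.npz',h=h)
E
```

```text
(np.float64(322.6178002287749), np.float64(230.0795719708493)) [427.37281478 174.58232175 205.49276067]
179 -1 ((429.3551940917969, 178.6578826904297), (52.40932846069336, 53.111595153808594), 108.53058624267578) ((428.99462890625, 178.91436767578125), 27.281875610351562) [429.55194 178.6882 ]
88 4 ((427.14837646484375, 179.0416717529297), (21.8062686920166, 28.632591247558594), 74.99201965332031) ((425.8979187011719, 179.157958984375), 14.63430118560791) [426.44617 179.54364]
76.85083774490786
```

View pics/w2.png

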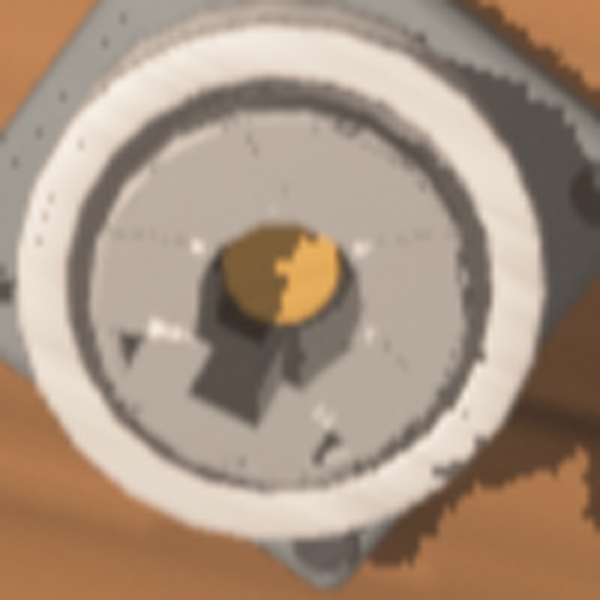

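Wrist crop: hub with the bore centred near crop (278,300) and the keyway's outer edge at (224,408). This gives a notch yaw ≈ -0.2, the same as the top view. Hub centre ≈ (429.5,177); arbor head ≈ (503.4,-193.2), yaw 0.483. Back to the stand, turning the tool to yaw 2.054.

Request:
arm_command(plan=[[0.2,-0.0015,0.02,0,0],[0.2,-0.0029,0.039,0,0],[0.2,-0.0029,0.039,0,0],[0.2,-0.0029,0.039,0,0],[0.2,-0.0029,0.039,0,0],[0.2,-0.0029,0.039,0,0],[0.2,-0.0029,0.039,0,0],[0.2,-0.0029,0.039,0,0],[0.2,-0.0029,0.039,0,0],[0.2,-0.0029,0.039,0,0],[0.2,0,0.003,0,-0.1],[0.2,0,0,0,-0.18],[0.2,0,0,0,-0.18],[0.2,0,0,0,-0.18],[0.2,0,0,0,-0.18],[0.2,0,0,0,-0.18],[0.2,0,0,0,-0.18],[0.2,0,0,0,-0.18],[0.2,0,0,0,-0.18],[0.2,0,0,0,-0.18]])

```text
clock: 6.3
eef_pos: [503.2, -192.6, 205.4]
eef_rot: [-3.141, -0.0, 2.003]
wrist_force: [0.4, 0.2, -0.4]
finger_gap: 56.5
finger_force: 0.0
```

Request:
arm_command(plan=[[0.2,0,0,0,-0.056],[0.2,0,0,0,0],[0.2,0,0,0,0]])

```text
clock: 6.68
eef_pos: [503.4, -192.1, 205.4]
eef_rot: [-3.141, -0.0, 2.053]
wrist_force: [-0.6, 0.5, 0.8]
finger_gap: 56.4
finger_force: 0.0
```

```bash
python3 - <<'E'
from h import *
w=eyes.camera('wrist');P=pts(w);z=P[...,2];s=manip.read_state()
u,v=map(int,proj(w,[503.4,-193.2,110]))
m=np.zeros(z.shape,bool);m[v-40:v+40,u-40:u+40]=1;h=m&(z>104)&(z<118)
c=max(cv2.findContours(h.astype(np.uint8),0,1)[0],key=len)
q=np.array([ray(w,*k[0],110)[:2] for k in c]).astype(np.float32)
print(s['eef_pos'],s['eef_rot'],s['joints'],s['finger_gap'],cv2.minAreaRect(q))
E
```

```text
[ 503.48613212 -192.0664187   205.4351197 ] [-3.14156687e+00 -1.87975155e-05  2.05314953e+00] [-4.32400520e-01  2.75168025e-01  1.55279147e+00 -9.27303402e-06
  1.31366379e+00 -9.14751361e-01] 56.61617451755256 ((503.1706848144531, -191.68222045898438), (25.630592346191406, 27.253528594970703), 28.269289016723633)
```

Request:
arm_command(plan=[[0.2,0,0,0.01,0],[0.2,0,0,0.022,0],[0.2,0,0,0.022,0],[0.2,0,0,0.022,0],[0.2,0,0,0.022,0],[0.2,0,0,0.02,0],[0.2,0,0,0.01,0],[0.2,0,0,0.004,0],[0.2,0,0,0,0]])

```text
clock: 7.85
eef_pos: [503.8, -191.9, 73.7]
eef_rot: [3.141, 0.0, 2.055]
wrist_force: [0.3, -0.3, -0.1]
finger_gap: 56.5
finger_force: 0.0
```

Request:
arm_command(plan=[[-1,0,0,0,0],[-1,0,0,0,0],[-1,0,0,0,0],[-1,0,0,0,0],[-1,0,0,0,0],[-1,0,0,0,0]], newtons=50)

```text
clock: 8.6
eef_pos: [503.7, -191.8, 73.6]
eef_rot: [3.141, 0.0, 2.055]
wrist_force: [-0.6, 0.5, 3.4]
finger_gap: 25.6
finger_force: 50.0
```

Request:
arm_command(plan=[[-1,0,0,-0.005,0],[-1,0,0,-0.015,0],[-1,0,0,-0.02,0],[-1,0,0,-0.02,0],[-1,0,0,-0.02,0],[-1,0,0,-0.015,0],[-1,0,0,-0.007,0],[-1,0,0,0,0]])

```text
clock: 9.6
eef_pos: [503.7, -191.8, 175.6]
eef_rot: [3.141, 0.0, 2.055]
wrist_force: [0.5, 0.2, -4.1]
finger_gap: 25.7
finger_force: 50.0
```

```bash
python3 - <<'E'
from h import *
w=eyes.camera('wrist');P=pts(w);s=manip.read_state();p=s['eef_pos'];y=s['eef_rot'][2]
print(p,s['eef_rot'],s['finger_gap'],s['wrist_force'])
ex=np.array([np.cos(y),np.sin(y),0]);ey=np.array([np.sin(y),-np.cos(y),0])
X=(P-p)@ex;Y=(P-p)@ey;Z=P[...,2]-p[2]
m=(abs(X)<25)&(abs(Y)<11)&(Z>30)&(Z<45)
print(m.sum(),np.median(Z[m]),np.percentile(X[m],[1,50,99]))
c=cv2.cvtColor(w['img'],6)
u,v=map(int,proj(w,p+[0,0,37]));print(u,v)
cv2.imwrite('pics/w3.png',w['img'])
E
```

```text
[ 503.45489059 -191.7505915   175.04765461] [-3.14121906e+00 -4.40925776e-04  2.05478704e+00] 25.887883058208143 [-0.01743425  0.5699179  -3.81199786]
3309 37.76099247581064 [-12.79665904   1.94540256  12.70418059]
320 332
```

View pics/w3.png

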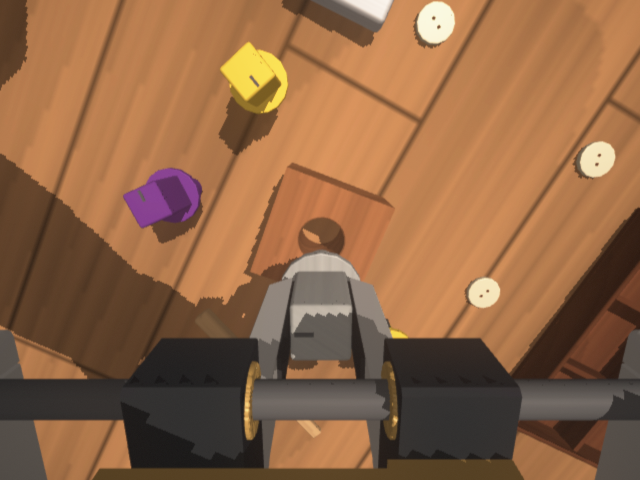

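Wrist view: the arbor is held squarely, head at (322,335), line pointing left, and the stand hole at (321,237) is empty. Carry it to the hub and turn to yaw -0.2.

Request:
arm_command(plan=[[-1,0.018,0.0053,0,0],[-1,0.036,0.0107,0,0],[-1,0.036,0.0107,0,0],[-1,0.036,0.0107,0,0],[-1,0.036,0.0107,0,0],[-1,0.036,0.0107,0,0],[-1,0.036,0.0107,0,0],[-1,0.036,0.0107,0,0],[-1,0.036,0.0107,0,0],[-1,0.036,0.0107,0,0],[-1,0.02,0.0054,0,0],[-1,0,0,0,0.1],[-1,0,0,0,0.15],[-1,0,0,0,0.17],[-1,0,0,0,0.15],[-1,0,0,0,0.114],[-1,0,0,0,0],[-1,0,0,0,0]])

```text
clock: 11.9
eef_pos: [429.5, 178.6, 175.3]
eef_rot: [-3.141, 0.0, 1.374]
wrist_force: [-0.2, 0.2, -3.6]
finger_gap: 25.5
finger_force: 50.0
```

```bash
python3 - <<'E'
from h import *
w=eyes.camera('wrist');P=pts(w);s=manip.read_state();p=s['eef_pos'];z=P[...,2]
print(p,s['eef_rot'],s['joints'],s['finger_gap'],s['wrist_force'])
u,v=map(int,proj(w,[429.8,178.3,76]));print(u,v,proj(w,p+[0,0,37]))
h=((z>72)&(z<82)&(np.hypot(P[...,0]-430,P[...,1]-178)<31))
q=P[h];rr=np.hypot(q[:,0]-430,q[:,1]-178)
c=max(cv2.findContours(h.astype(np.uint8),0,1)[0],key=len)
W=np.array([ray(w,*k[0],76)[:2] for k in c])
W=W[np.hypot(*(W-[430,178]).T)>22]
# circle of known radius 27 to visible outer rim
from scipy.optimize import least_squares
f=least_squares(lambda a:np.hypot(*(W-a).T)-27,[430,178],loss='soft_l1');print(len(W),f.x,np.abs(f.fun).mean())
cv2.imwrite('pics/w4.png',w['img'][120:480,120:520])
E
```

```text
[429.58936388 178.58233255 175.30906408] [-3.14133317e+00  8.84155240e-05  1.37318186e+00] [3.15189679e-01 1.39915554e-01 1.78937212e+00 5.36753589e-05
 1.21257447e+00 5.12785330e-01] 25.818561523605194 [-0.44588381  0.69225962 -2.12726443]
322 244 (np.float64(323.2059254193873), np.float64(332.24694626333473))
142 [429.08911558 178.32081648] 0.6533733007366342
```

View pics/w4.png

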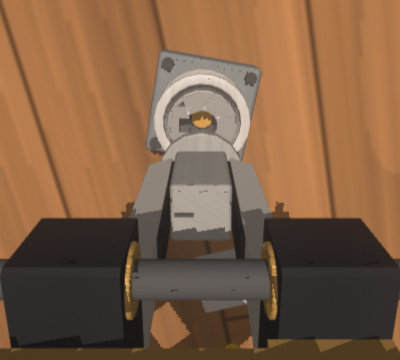

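View: the keyway points left at (183,125), parallel to the scribed line at (185,214), and the bore sits straight ahead of the grip. Descend until the nose is 12 mm into the bore and check forces.

Request:
arm_command(plan=[[-1,0,0,0.01,0],[-1,0,0,0.015,0],[-1,0,0,0.01,0],[-1,0,0,0.004,0],[-1,0,0,0.003,0],[-1,0,0,0.003,0],[-1,0,0,0.002,0],[-1,0,0,0.002,0],[-1,0,0,0,0]])

```text
clock: 13.08
eef_pos: [429.8, 178.4, 126.4]
eef_rot: [-3.141, 0.0, 1.371]
wrist_force: [0.2, 1.1, -3.9]
finger_gap: 25.8
finger_force: 50.0
```

Request:
arm_command(plan=[[-1,0,0,0.002,0],[-1,0,0,0.002,0],[-1,0,0,0.001,0],[-1,0,0,0,0],[-1,0,0,0,0]])

```text
clock: 13.7
eef_pos: [429.9, 178.4, 121.5]
eef_rot: [3.141, -0.0, 1.371]
wrist_force: [-0.6, 0.1, -3.1]
finger_gap: 26.1
finger_force: 50.0
```

Request:
arm_command(plan=[[-1,0,0,0.001,0],[-1,0,0,0.001,0],[-1,0,0,0.001,0],[-1,0,0,0.001,0],[-1,0,0,0,0]])

```text
clock: 14.32
eef_pos: [429.9, 178.4, 117.4]
eef_rot: [-3.141, 0.0, 1.371]
wrist_force: [0.4, 1.0, -3.4]
finger_gap: 26.1
finger_force: 50.0
```

Request:
arm_command(plan=[[-1,0,0,0.001,0],[-1,0,0,0.001,0],[-1,0,0,0.001,0],[-1,0,0,0.001,0],[-1,0,0,0,0]])

```text
clock: 14.95
eef_pos: [429.8, 178.4, 113.3]
eef_rot: [-3.141, 0.0, 1.371]
wrist_force: [-0.1, 0.4, -2.7]
finger_gap: 25.5
finger_force: 50.0
```

The key has entered: the tip is about 22 mm down with no contact force. Continue against the spring.

Request:
arm_command(plan=[[-1,0,0,0.002,0],[-1,0,0,0.002,0],[-1,0,0,0.002,0],[-1,0,0,0.002,0],[-1,0,0,0.002,0],[-1,0,0,0,0]])

```text
clock: 15.7
eef_pos: [430.0, 178.4, 103.4]
eef_rot: [3.141, -0.0, 1.371]
wrist_force: [0.4, 0.5, 0.1]
finger_gap: 25.7
finger_force: 50.0
```

Request:
arm_command(plan=[[-1,0,0,0.002,0],[-1,0,0,0.002,0],[-1,0,0,0.002,0],[-1,0,0,0.002,0],[-1,0,0,0.002,0],[-1,0,0,0.001,0],[-1,0,0,0,0]])

```text
clock: 16.58
eef_pos: [430.0, 178.4, 92.5]
eef_rot: [3.141, -0.0, 1.371]
wrist_force: [0.8, 0.8, 2.9]
finger_gap: 25.6
finger_force: 50.0
```

Request:
arm_command(plan=[[-1,0,0,0.001,0],[-1,0,0,0.001,0],[-1,0,0,0.001,0],[-1,0,0,0,0],[-1,0,0,0,0]])

```text
clock: 17.2
eef_pos: [430.0, 178.5, 89.6]
eef_rot: [3.141, -0.0, 1.371]
wrist_force: [0.3, 0.5, 6.0]
finger_gap: 25.7
finger_force: 50.0
```

Request:
arm_command(plan=[[-1,0,0,0.0005,0],[-1,0,0,0.0005,0],[-1,0,0,0,0],[-1,0,0,0,0]])

```text
clock: 17.7
eef_pos: [430.0, 178.5, 89.5]
eef_rot: [3.141, -0.0, 1.371]
wrist_force: [-5.7, -2.4, 20.2]
finger_gap: 25.9
finger_force: 50.0
```

```bash
python3 - <<'E'
from h import *
w=eyes.camera('wrist');P=pts(w);s=manip.read_state();p=s['eef_pos']
print(p,s['eef_rot'],s['wrist_force'],s['moment'],s['finger_gap'])
y=s['eef_rot'][2];ex=np.array([np.cos(y),np.sin(y),0]);ey=np.array([np.sin(y),-np.cos(y),0])
X=(P-p)@ex;Y=(P-p)@ey;Z=P[...,2]-p[2]
m=(abs(X)<11)&(abs(Y)<11)&(Z>30)&(Z<45);print(np.median(Z[m])+p[2])
k=(np.hypot(X,Y)<21)&(X>14)&(abs(Y)<15)&(Z<15);print('collar z',np.percentile(P[...,2][k],[5,50,95]))
k=(np.hypot(X,Y)<26.5)&(np.hypot(X,Y)>23)&(X>14)&(Z<15);print('hub z',np.percentile(P[...,2][k],[5,50,95]))
a=eyes.camera('scene');u,v=map(int,proj(a,[430,178,80]))
r=45;A=cv2.resize(a['img'][v-r:v+r,u-r:u+r],(400,400),interpolation=cv2.INTER_CUBIC)
B=cv2.resize(w['img'][160:360,220:420],(400,400));cv2.imwrite('pics/f.png',np.hstack([A,B]))
E
```

```text
[430.05386996 178.50672962  89.55216289] [ 3.14105207e+00 -3.57751325e-04  1.37084039e+00] [-6.0920356  -2.52041821 21.2465974 ] [-0.46513522  1.27344392 -0.01549711] 25.637189369075728
126.96665421784967
collar z [76.71619492 82.72014847 83.82108935]
hub z [59.41655611 75.03619583 77.57475984]
```

View pics/f.png

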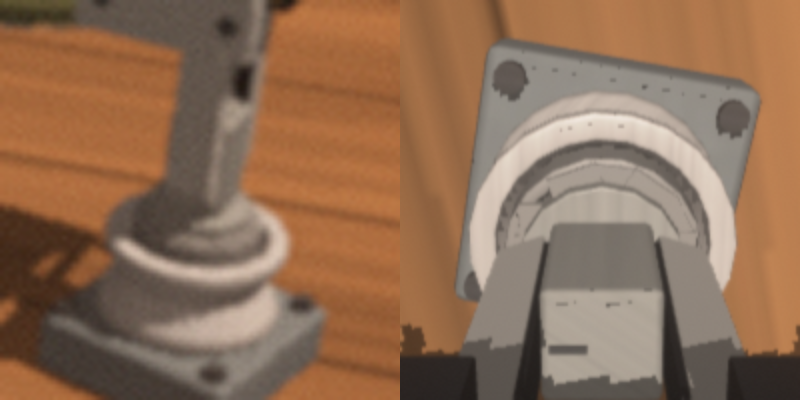

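The images show the collar flat on the hub: collar top ≈ 82 mm and head top ≈ 126 mm after the camera's +0.9 mm bias, as they should be. The arbor is still gripped and pressed with about 21 N.

```bash
python3 -c "
from cell import ticket
print(ticket.sign_off())"
```

```text
the job is handed in; nothing more can be done
None
```

The arbor is in the bore with its key in the keyway and its collar flush on the hub, still gripped and pressed home at about 21 N; I handed the job in at about 18 s on the robot's clock.

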